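Bar up the cheese press by feel

TASK

Tighten the small cheese press: take the wooden-handled steel bar from the tool block, feel with its tip round the front of the sloping face under the screw's drip cap until it finds the bar socket, and push it fully home. Then pull the bar round to turn the screw an eighth of a turn clockwise seen from above (do not loosen it past where it stands now), and let go. Leave the bar standing in the socket and everything else on the bench where it is.

Things in the scene. Friction and masses are not known exactly. Their poses are not given: they have to be found in the camera images.
- press: Bench cheese press, fixed. Base board 220 (x) x 300 (y) x 30 mm, origin under its centre, z up; its front looks along its own -x, towards the robot. On it a steel hoop (182 mm across, top at 85) with wooden follower; two steel columns at y = +-130, up to 185 mm; a grey yoke beam 56 x 310 mm, 120 to 165 mm high, through whose middle the upright screw passes, with its hub on top.
- cap_top (a point): Centre of the top of the round drip cap on the screw, 265 mm above the table, axes as the press. The cap is 74 mm across and 6 mm thick (a nut on it reaches 276 mm). Below it: a neck 34 mm across from 259 down to 240 mm, the hub's cone widening to 78 mm across at 222 mm, then the hub straight down to 185 mm. All plain steel; nothing stands above it.
- cone_centre (a point): Point on the screw axis, 231 mm high, level with the centre of the socket's mouth, which lies 28 mm out from it on the cone. Seen from here the mouth faces somewhere from 50 degrees round towards the press's -y to 10 degrees round towards its +y, 0 being its front (-x); which is not known, and is hidden under the cap. The rest of the cone is smooth.
- screw_seat (a point): Inside the hub, on the screw axis, 197.6 mm high (axes as the press): where the centre of the bar's tip rests when the bar is fully home, whichever way the socket faces. The hub's one socket, 18 x 18 mm and 43.6 mm deep, runs from here outward and up at 50 degrees above level (40 from vertical) and leaves the cone square to its face; a bar held on that line clears the cap by 5 mm.
- spindle (a joint): Turning of hub and screw, rad: 0 at the start whichever way the socket faces, growing clockwise seen from above (tightening: a bar at the front moves towards the press's +y); an eighth of a turn is 0.785. Friction of 0.6 N m (about 6 N at the bar's handle), the same all the way; it stays where it is left and sinks too little to notice.
- bar: Press bar, 190 mm long, about 0.24 kg, upright in one hole of the tool block at the start. Origin at the centre of its tip (lower end), z along it to the handle. Steel rod 14 mm thick to 88 mm, its last 8 mm tapering to a flat tip 8 mm across; brass ferrule 23 mm across, 88 to 97 mm; square dark wooden handle 24 x 24 mm, 96 to 190 mm, its flats facing the bar's x and y.
- block: Wooden tool block, fixed, 70 (x) x 170 (y) x 80 mm high, origin at the centre of its underside. Two round upright holes, 15 mm wide and 60 mm deep (floor at 20 mm), at y = -55 and +55 mm: the bar stands in one, the cheese iron in the other.
- iron: Cheese iron standing in the other hole of the block: a steel stem 13 mm thick with a round wooden cross handle 80 mm long (along its own x), 20 mm thick, at 128 mm; origin at the lower end, top 138 mm above it. To be left alone.
- mug: White enamel mug, 85 mm high, 80 mm across, origin under its centre. To be left alone.
- rennet: Brown glass bottle, 120 mm high, 52 mm across, origin under its centre. To be left alone.
- brush: Wooden scrubbing brush, bristles down, 55 x 150 (y) x 42 mm, origin under its centre. To be left alone.
- mould: White plastic cheese mould (open cup), 70 mm high, 100 mm across, origin under its centre. To be left alone.
- tomme: Small round cheese, 45 mm high, 110 mm across, origin under its centre. To be left alone.
- boxweight: Dark steel press weight, 60 x 90 (y) x 40 mm, origin under its centre. To be left alone.
- knife: Cheese knife lying on the cutting board at the left, about along the table's x, 310 mm long, origin at the heel of the blade. To be left alone.

How it is judged:
By the outcome, as a careful person would: the job done as asked, in the order asked, and still so for the second after the job is handed in, with the robot touching nothing.
It also fails if it takes over 72 s, if anything falls off the work surface, if the arm or the gripper's body presses on something with over 40 N, if the wrist force passes 120 N, or if a joint passes its speed limit or range.

ROBOT

A 6-joint arm with a two-finger parallel gripper is mounted at the origin on the work surface. World frame = base frame: x ahead of the robot, y to its left, z up, the work surface at z = 0. Lengths are in m, angles in rad, forces in N, time in s.
With the tool pointing down it reaches from about 0.35 to 0.95 m from the base axis. Payload 17.4 kg.
Tool frame: the origin (TCP) lies on the centre line of the jaws, within the pads' length; the fingertips stand 17 mm ahead of it and the grasp point (between the pads) lies 2 mm behind it; y points along the fingers, z is the direction in which the jaws open and shut, and the axes are right-handed (so a half turn about y gives the same grasp; the last joint's range is limited). The gripper opens to 93 mm and grips with 3 to 60 N. Pads are 15 mm wide; open, the fingers measure 128 mm over their backs; the gripper's body (75 mm by 188 mm) begins 65 mm behind the grasp point.
Start: joints at [-1.211, 0.116, 1.442, -0, 1.584, -0.038], TCP at [0.261, -0.622, 0.236] pointing down, gripper open.
Joint ranges: [-2.83, 2.83], [-0.83, 2.19], [0.07, 2.5], [-1.14, 4.28], [0.01, 3], [-2.97, 2.97]. Speed limits (rad/s): [1.89, 1.89, 2.22, 3.14, 3.14, 3.14].

INTERFACE

Orientations are given as a rotation vector (axis times angle).
In Python, from workcell import arm, snapshot, camera_model gives the robot as it stands. The module is installed in compiled form; this text tells all that it offers.
- The arm moves only by the shell command python3 -m pendant 'ROWS' [OPENING]. ROWS is JSON, one flat list of numbers, 4 for each row, row after row: the shift along the tool's x, y, z normalised to -1 to 1, where 1 is 0.25 m, then the turn about the tool's y normalised to -1 to 1, where 1 is pi rad. In form: [tx, ty, tz, twist, tx, ty, tz, twist, ...]. A call has exactly 5 rows; each row is the pose to reach, as a shift and turn from the pose measured when the call began, along the tool's axes at that moment, turning the shorter way round; what a row does not reach only later rows make up. A row lasts 1/12 s, in which the tool goes at most 41.7 mm and 7.16 degrees, less where a joint would pass 70% of its speed; a pose out of reach is approached as far as the arm can. A call with a number of a shift or a turn outside -1 to 1 is refused whole. A call with a gripper value outside its range is refused whole. OPENING is the finger opening in mm, from 0 to 93, set as the call begins (- or left out, the last holds). The fingers move at their own pace and stop on an object; the grip force is fixed at half the most. Time passes only in rows, so rows that repeat a pose let the fingers close, or fill a call up. It gives the time, the measured TCP pose, the force and the opening at its end, in the units of the state.
- arm.state(): the state, without advancing time (a new reading comes with each control period).
- snapshot(name): name is "scene" or "top"; returns (picture, depth): 400x640x3 uint8, blue, green, red; 400x640 float32, m along the optical axis (not along the pixel's ray), 0 where there is no reading.
- camera_model(name): a dict with "K" (3x3 intrinsics, pixels), "k1" (the pictures are not rectified: a ray, as slopes to the right and down, at radius r is drawn at 1 + k1 r^2 times it, then the intrinsics apply), "rvec" (rotation vector, rad) and "tvec" (3), from world to camera coordinates, as OpenCV has them. Camera axes: x right, y down, z forward; pixel columns grow to the right and rows downward; lengths in m; the calibration is good to about 2 mm. A picture is of the moment at which its call begins. camera_model takes no time and is no camera call.
- arm.hand_in(): hands the job in, once; it reports no verdict.
The state is a dict: "time_s": time; "joint_positions": joint angles; "joint_vel": joint speeds; "tau": joint torques, N m; "eef_pos": TCP position; "tcp_rot": TCP orientation; "wrist_force": force on the tool from outside, world axes, zero at the start; "ft_torque": the same for the moment, N m; "finger_gap": opening from 0.0 (shut) to 1.0 (fully open).
Only numpy, scipy, OpenCV 4.12 (cv2) and the standard library are available. Lean on these libraries where they do the work, as an engineer would, in place of code of your own. Each camera call takes 0.05 s, during which the arm holds its last target. There are 200 camera calls.

## Working session

There is one attempt and no reset: what is moved stays moved. The work goes in short steps, Python scripts to look and compute and a shell command to move; the robot and the scene stay as the last step left them, time stands still between calls to the robot, and variables do not carry over. Pictures are saved under pics/ and viewed, about 8 in all and at most 12, crops included, and the job is handed in when it is done.

```bash
mkdir -p pics
cat > h.py <<'E'
import numpy as np,cv2
from workcell import arm,snapshot,camera_model
from scipy.spatial.transform import Rotation as R
def pts(name,depth,uv):
    m=camera_model(name);K=np.array(m["K"]);uv=np.float64(uv).reshape(-1,2)
    und=cv2.undistortPoints(uv.reshape(-1,1,2),K,np.array([m["k1"],0,0,0,0.])).reshape(-1,2)
    Rm=R.from_rotvec(np.ravel(m["rvec"])).as_matrix();t=np.ravel(m["tvec"])
    return und,Rm,t
def plane(name,uv,z):
    u,Rm,t=pts(name,None,uv);d=np.c_[u,np.ones(len(u))]@Rm;c=-Rm.T@t
    return c+d*((z-c[2])/d[:,2])[:,None]
def world(name,depth,uv):
    u,Rm,t=pts(name,None,uv);i=np.int32(uv).reshape(-1,2);z=depth[i[:,1],i[:,0]]
    return (np.c_[u,np.ones(len(u))]*z[:,None]-t)@Rm
E
python3 - <<'E'
from h import *
for n in("scene","top"):
    p,d=snapshot(n);cv2.imwrite(f"pics/{n}0.png",p);np.save(n+"0.npy",d)
    m=camera_model(n);Rm=R.from_rotvec(np.ravel(m["rvec"])).as_matrix();print(n,m["K"],m["k1"],-Rm.T@np.ravel(m["tvec"]),Rm)
print(arm.state())
E
```

```text
scene [[388.57936878   0.         320.26479596]
 [  0.         388.57936878 193.9719215 ]
 [  0.           0.           1.        ]] -0.02214513999647705 [ 1.03079481 -0.47663003  0.85972053] [[ 0.69349391  0.72046083  0.00154566]
 [ 0.5138958  -0.49315471 -0.70193272]
 [-0.50495278  0.48758037 -0.71224158]]
top [[364.73407042   0.         319.48205275]
 [  0.         364.73407042 203.29165436]
 [  0.           0.           1.        ]] -0.07056883686935099 [ 5.02009623e-01 -2.69071040e-04  1.05780006e+00] [[ 0.00509684 -0.99972774  0.02276975]
 [-0.99833609 -0.00639498 -0.05730753]
 [ 0.05743754 -0.02243977 -0.99809688]]
{'time_s': 0.1, 'joint_positions': array([-1.21083672e+00,  1.16436506e-01,  1.44214086e+00,  3.00638199e-05,
        1.58398113e+00, -3.77839337e-02]), 'joint_vel': array([ 1.85879902e-03,  3.45642191e-04, -3.18746135e-03,  9.36001492e-04,
       -1.23400774e-03,  4.38382616e-05]), 'tau': array([ 3.12824850e-03, -7.22891879e+01, -6.23864722e+01,  7.81414798e-02,
        2.28337501e-02, -8.19432330e-05]), 'eef_pos': array([ 0.26141414, -0.62217247,  0.23501578]), 'tcp_rot': array([-0.403813  ,  2.00402166, -2.00206383]), 'wrist_force': array([-1.32791364,  0.13883009, -0.24934591]), 'ft_torque': array([-0.02974301, -0.02528666,  0.0593817 ]), 'finger_gap': 0.997426114279654}
```

View pics/scene0.png

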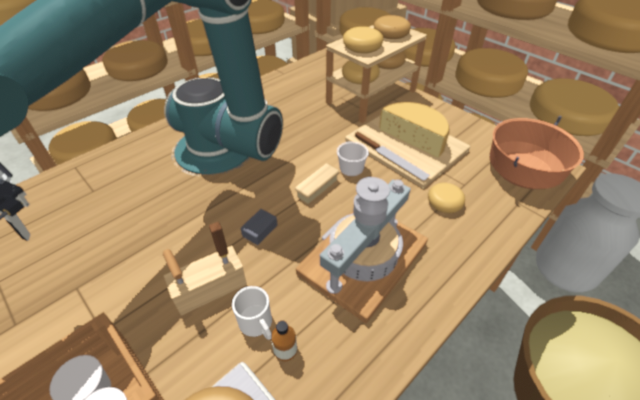

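View pics/top0.png

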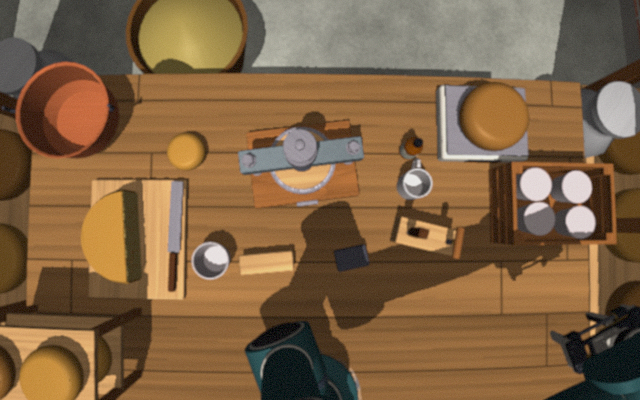

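The top view has the press's yoke at about (300,155) and its cap at (300,145). The block is at (428,230), with the dark bar handle at (418,233) and the iron at (457,242). Next I'll measure them from depth.

Run:
```python
from h import *
np.set_printoptions(precision=4,suppress=True)
print("toolaxes (cols x,y,z)\n",R.from_rotvec(arm.state()['tcp_rot']).as_matrix())
def cloud(n):
    d=np.load(n+"0.npy");v,u=np.mgrid[0:400,0:640];uv=np.c_[u.ravel(),v.ravel()]
    return world(n,d,uv).reshape(400,640,3),d
def rect(P,l):
    c,s,a=cv2.minAreaRect(np.float32(P[:,:2]*1000));print(l,len(P),'c',np.round(c,1),'size',np.round(s,1),'ang',round(a,1),'mean',P.mean(0))
for n,boxes in(("top",dict(press=(235,115,370,215),block=(385,195,475,265))),("scene",dict(press=(290,170,430,320),block=(155,215,250,315)))):
    W,d=cloud(n)
    for k,(a,b,c,e) in boxes.items():
        P=W[b:e,a:c].reshape(-1,3);P=P[d[b:e,a:c].ravel()>0]
        for lo,hi in ([(.258,.269),(.270,.28),(.158,.170),(.025,.035)] if k=="press" else [(.076,.084),(.2,.217),(.12,.197),(.137,.152)]):
            q=P[(P[:,2]>lo)&(P[:,2]<hi)]
            if len(q)>5: rect(q,f"{n} {k} {lo}-{hi}")
p=cv2.imread("pics/top0.png")[190:270,380:480];s=cv2.imread("pics/scene0.png")[210:320,150:260]
cv2.imwrite("pics/crop1.png",np.hstack([cv2.resize(p,(400,400*80//100),interpolation=2),cv2.resize(s[:88],(400,320),interpolation=2)]))
```

```text
toolaxes (cols x,y,z)
 [[-0.9219 -0.0003  0.3873]
 [-0.3873  0.0009 -0.9219]
 [-0.0001 -1.     -0.001 ]]
top press 0.258-0.269 789 c [675.2  26.7] size [72.6 72.3] ang 44.6 mean [0.6749 0.0268 0.2647]
top press 0.27-0.28 81 c [676.1  26.3] size [22.5 19.6] ang 0.1 mean [0.6754 0.0268 0.2747]
top press 0.158-0.17 1905 c [675.4  27.4] size [ 56.8 311.3] ang 7.5 mean [0.6734 0.0271 0.1647]
top press 0.025-0.035 3524 c [670.8  26.7] size [229.5 301.1] ang 7.5 mean [0.655  0.0247 0.0298]
top block 0.076-0.084 1204 c [ 506.1 -319.7] size [158.2 142.8] ang 78.0 mean [ 0.4713 -0.3117  0.0801]
top block 0.2-0.217 111 c [ 481.8 -263.3] size [25.8 23.7] ang 73.7 mean [ 0.482  -0.2618  0.2091]
top block 0.12-0.197 325 c [ 467.5 -314. ] size [131.6  77.7] ang 79.5 mean [ 0.4634 -0.3392  0.1558]
top block 0.137-0.152 55 c [ 466.5 -307.8] size [115.2  74.3] ang 80.5 mean [ 0.4683 -0.3281  0.1467]
scene press 0.258-0.269 593 c [675.4  25.7] size [72.  73.2] ang 60.9 mean [0.6778 0.0227 0.2653]
scene press 0.27-0.28 68 c [675.5  25.3] size [20.1 20.1] ang 20.9 mean [0.6763 0.0244 0.2745]
scene press 0.158-0.17 1478 c [677.   26.3] size [ 57.5 311.4] ang 7.2 mean [ 0.6866 -0.0146  0.1652]
scene press 0.025-0.035 3624 c [634.1  85.4] size [418.6 509.2] ang 44.6 mean [ 0.7078 -0.0064  0.0303]
scene block 0.076-0.084 1734 c [ 521.3 -332.5] size [171.5 182. ] ang 75.6 mean [ 0.4759 -0.3217  0.0803]
scene block 0.2-0.217 125 c [ 482.9 -265.4] size [24.1 24.2] ang 74.7 mean [ 0.4854 -0.2662  0.209 ]
scene block 0.12-0.197 562 c [ 467. -318.] size [131.5  80.2] ang 79.8 mean [ 0.475  -0.3274  0.1573]
scene block 0.137-0.152 103 c [ 467.1 -318.1] size [131.4  80. ] ang 79.8 mean [ 0.4821 -0.3283  0.1462]
```

View pics/crop1.png

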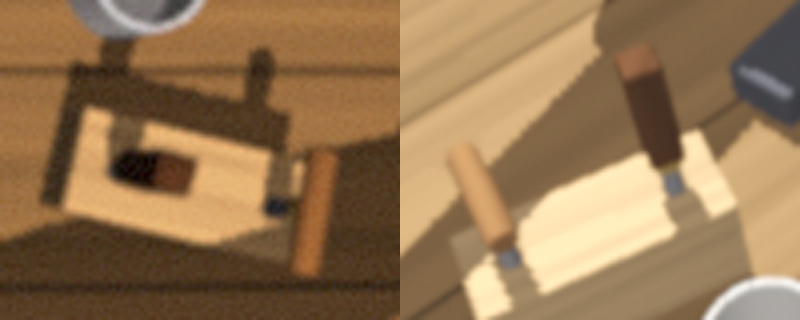

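The crop shows the square brown bar handle in the +y hole, top at about (0.482,-0.264). The iron's cross handle is in the other hole. The tool can only twist about the vertical, so I'll tilt the bar in the grip by drawing the rod against the block's near edge. First I'll move over the bar.

```bash
cat > rel.py <<'E'
# rel.py x y z zyaw_deg : shift (normalised) and twist from the present pose to a target
import sys;from h import *
np.set_printoptions(precision=4,suppress=True)
s=arm.state();M=R.from_rotvec(s['tcp_rot']).as_matrix();yaw=np.degrees(np.arctan2(M[1,2],M[0,2]))
print('t',s['time_s'],'pos',s['eef_pos'],'yaw %.2f'%yaw,'F',s['wrist_force'],'T',s['ft_torque'],'gap %.3f'%(s['finger_gap']*93),'j',s['joint_positions'])
if len(sys.argv)>4:
    a=np.float64(sys.argv[1:5]);d=(a[3]-yaw+180)%360-180
    print('rel',M.T@(a[:3]-s['eef_pos'])/.25,'twist %.4f'%(-d/180))
E
python3 -m pendant '[-0.13,-0.06,-0.09,-0.04,-0.27,-0.12,-0.19,-0.08,-0.41,-0.18,-0.29,-0.12,-0.54,-0.24,-0.38,-0.16,-0.68,-0.3,-0.49,-0.195]' 93
python3 rel.py 0.4825 -0.2645 0.30 74.2
```

```text
time_s: 0.52
eef_pos: [0.3647, -0.4534, 0.3059]
tcp_rot: [-0.894, 1.606, -1.603]
wrist_force: [1.1, -0.8, -0.5]
finger_gap: 1.0
t 0.5167 pos [ 0.3647 -0.4534  0.3059] yaw -31.76 F [ 1.0869 -0.8156 -0.5192] T [-0.0699 -0.0169  0.0025] gap 92.990 j [-0.9375 -0.0957  1.5423  0.0003  1.6963 -0.3831]
rel [-0.8907  0.0243  0.003 ] twist -0.5887
```

```bash
python3 -m pendant '[-0.16,0.005,0,-0.04,-0.32,0.01,0,-0.08,-0.48,0.015,0,-0.12,-0.64,0.02,0,-0.16,-0.8,0.024,0,-0.195]'
python3 rel.py 0.4825 -0.2645 0.30 74.2
```

```text
time_s: 0.93
eef_pos: [0.4705, -0.2815, 0.2999]
tcp_rot: [-1.238, 1.163, -1.16]
wrist_force: [0.3, -0.1, 0.7]
finger_gap: 1.0
t 0.9333 pos [ 0.4705 -0.2815  0.2999] yaw 3.69 F [ 0.3191 -0.0872  0.6588] T [-0.0136 -0.1016 -0.0051] gap 93.000 j [-0.5861 -0.1697  1.6187  0.0008  1.6938 -0.6505]
rel [-0.0646 -0.0004  0.0525] twist -0.3917
```

```bash
python3 -m pendant '[-0.065,0,0.053,-0.04,-0.065,0,0.053,-0.08,-0.065,0,0.053,-0.12,-0.065,0,0.053,-0.16,-0.065,0,0.053,-0.2]'
python3 -m pendant '[0,0,0,-0.04,0,0,0,-0.08,0,0,0,-0.12,0,0,0,-0.16,0,0,0,-0.195]'
python3 rel.py 0.4825 -0.2645 0.168 74.2
python3 - <<'E'
from h import *
p,d=snapshot("scene");cv2.imwrite("pics/s2.png",cv2.resize(p[120:320,100:340],(720,600),interpolation=2))
E
```

```text
time_s: 1.35
eef_pos: [0.4827, -0.2641, 0.2996]
tcp_rot: [-1.458, 0.689, -0.686]
wrist_force: [0.1, 0.5, -0.6]
finger_gap: 0.998
time_s: 1.77
eef_pos: [0.4826, -0.264, 0.2992]
tcp_rot: [-1.559, 0.207, -0.204]
wrist_force: [0.3, -0.1, 0.3]
finger_gap: 1.0
t 1.7667 pos [ 0.4826 -0.264   0.2992] yaw 75.00 F [ 0.3461 -0.0551  0.3334] T [ 0.0421 -0.1484 -0.0029] gap 92.965 j [-0.5474 -0.1648  1.6156  0.0008  1.6932 -1.8562]
rel [ 0.0012  0.5248 -0.0028] twist 0.0044
```

View pics/s2.png

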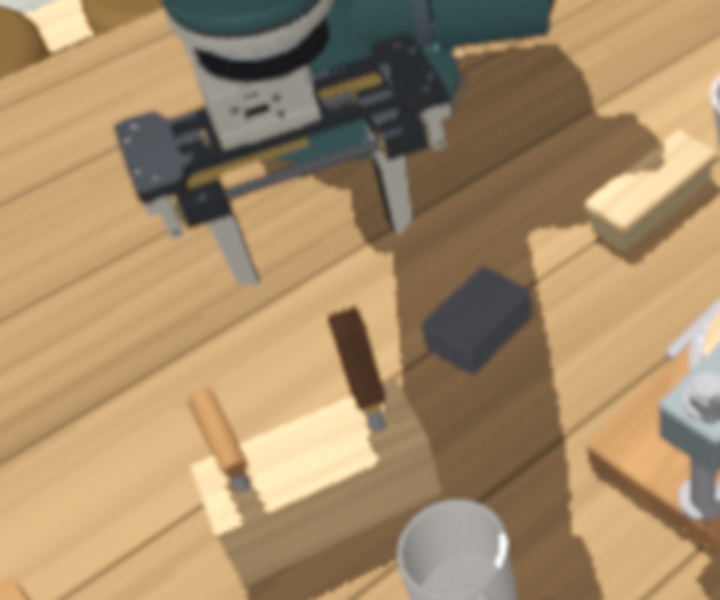

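The open jaws are above the bar handle at (355,360), straddling it, and the iron is clear. I'll descend and grip.

```bash
python3 -m pendant '[0,0.13,0,0,0,0.26,0,0.004,0,0.39,0,0.004,0,0.48,0,0.004,0,0.525,0,0.004]'
python3 -m pendant '[0,0,0,0,0,0,0,0,0,0,0,0,0,0,0,0,0,0,0,0]' 0
python3 -m pendant '[0,0,0,0,0,0,0,0,0,0,0,0,0,0,0,0,0,0,0,0]' 0
python3 rel.py
```

```text
time_s: 2.23
eef_pos: [0.4814, -0.2632, 0.1644]
tcp_rot: [-1.557, 0.214, -0.206]
wrist_force: [0.2, 0.5, -0.2]
finger_gap: 0.998
time_s: 2.65
eef_pos: [0.4818, -0.2634, 0.1659]
tcp_rot: [-1.558, 0.213, -0.208]
wrist_force: [0.0, 0.4, 0.5]
finger_gap: 0.686
time_s: 3.07
eef_pos: [0.4818, -0.2634, 0.1659]
tcp_rot: [-1.558, 0.213, -0.208]
wrist_force: [0.1, 0.7, -0.2]
finger_gap: 0.332
t 3.0667 pos [ 0.4818 -0.2634  0.1659] yaw 74.63 F [ 0.1232  0.7171 -0.1918] T [ 0.0598 -0.1418 -0.0072] gap 30.860 j [-0.5472 -0.1298  1.7994  0.0008  1.4763 -1.8498]
```

```bash
python3 -m pendant '[0,0,0,0,0,0,0,0,0,0,0,0,0,0,0,0,0,0,0,0]' 0
python3 -m pendant '[0,-0.05,0,0,0,-0.12,0,0,0,-0.2,0,0,0,-0.27,0,0,0,-0.32,0,0]'
python3 rel.py 0.4818 -0.2634 0.2459 74.63
```

```text
time_s: 3.48
eef_pos: [0.4817, -0.2635, 0.1659]
tcp_rot: [-1.558, 0.214, -0.208]
wrist_force: [-0.0, -0.7, 0.4]
finger_gap: 0.262
time_s: 3.9
eef_pos: [0.4822, -0.2637, 0.2482]
tcp_rot: [-1.558, 0.212, -0.209]
wrist_force: [-0.1, -0.5, -2.2]
finger_gap: 0.257
t 3.9 pos [ 0.4822 -0.2637  0.2482] yaw 74.63 F [-0.1014 -0.5421 -2.2435] T [ 0.0474 -0.1992 -0.0082] gap 23.904 j [-0.5473 -0.1596  1.6927  0.0009  1.6115 -1.8498]
rel [-0.0019  0.0091  0.0007] twist -0.0000
```

Gripped, with 24 mm between the pads and the weight felt. Now I'll go out to the near side, down, and tilt against the edge.

```bash
python3 -m pendant '[-0.06,0,0,0,-0.12,0,0,0,-0.18,0,0,0,-0.24,0,0,0,-0.25,0,0,0]'
python3 -m pendant '[0,0.07,0,0,0,0.14,0,0,0,0.21,0,0,0,0.27,0,0,0,0.28,0,0]'
python3 -m pendant '[0.04,0,0,0,0.08,0,0,0,0.12,0,0,0,0.16,0,0,0,0.2,0,0,0]'
python3 rel.py
python3 -m pendant '[0.04,0,0,0,0.08,0,0,0,0.12,0,0,0,0.16,0,0,0,0.2,0,0,0]'
python3 rel.py
python3 - <<'E'
from h import *
p,d=snapshot("scene");cv2.imwrite("pics/s3.png",cv2.resize(p[140:320,100:316],(720,600),interpolation=2));np.save("s3.npy",d);cv2.imwrite("pics/s3f.png",p)
E
```

```text
time_s: 4.32
eef_pos: [0.4207, -0.2466, 0.2489]
tcp_rot: [-1.558, 0.212, -0.209]
wrist_force: [-1.0, -0.3, -1.4]
finger_gap: 0.259
time_s: 4.73
eef_pos: [0.4201, -0.246, 0.1764]
tcp_rot: [-1.557, 0.215, -0.207]
wrist_force: [-1.3, 0.0, -2.5]
finger_gap: 0.256
time_s: 5.15
eef_pos: [0.469, -0.2594, 0.1763]
tcp_rot: [-1.557, 0.216, -0.205]
wrist_force: [-6.2, 1.9, -4.2]
finger_gap: 0.258
t 5.15 pos [ 0.469  -0.2594  0.1763] yaw 74.62 F [-6.2376  1.9248 -4.1828] T [0.3365 1.4107 0.0393] gap 23.961 j [-0.5533 -0.1628  1.8118  0.0009  1.5004 -1.8558]
time_s: 5.57
eef_pos: [0.5182, -0.2729, 0.1761]
tcp_rot: [-1.556, 0.216, -0.205]
wrist_force: [-3.9, 0.6, -0.9]
finger_gap: 0.258
t 5.5667 pos [ 0.5182 -0.2729  0.1761] yaw 74.63 F [-3.8727  0.6021 -0.8798] T [0.2989 0.7444 0.0229] gap 23.951 j [-0.5288 -0.0509  1.7091  0.001   1.4916 -1.8314]
```

View pics/s3.png

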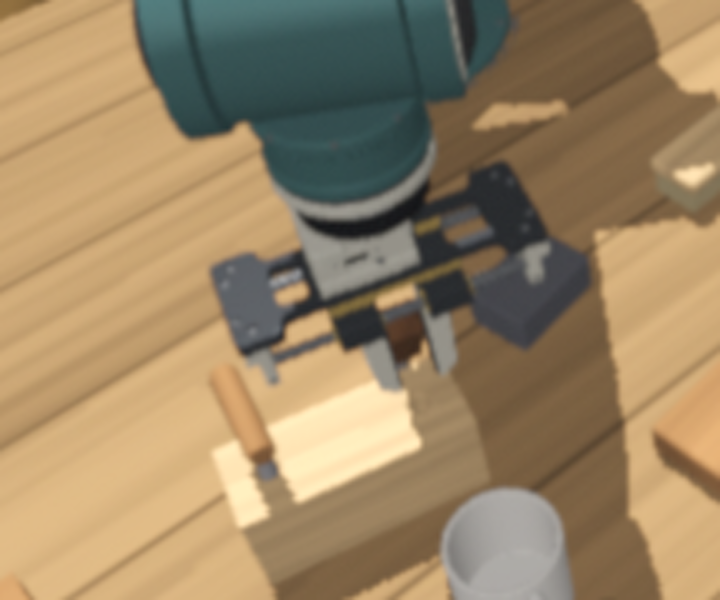

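The bar pivots in the grip with only about 6 N. I'll finish the tilt, lift, and measure it.

```bash
python3 -m pendant '[0.014,0,0,0,0.02,0,0,0,0.02,0,0,0,0.02,0,0,0,0.02,0,0,0]'
python3 -m pendant '[0,-0.08,0,0,0,-0.2,0,0,0,-0.35,0,0,0,-0.5,0,0,0,-0.6,0,0]'
python3 -m pendant '[0,0,0,-0.04,0,0,0,-0.08,0,0,0,-0.12,0,0,0,-0.16,0,0,0,-0.195]'
python3 rel.py 0.5 0 0.33 -82.6
python3 - <<'E'
from h import *
p,d=snapshot("scene");cv2.imwrite("pics/s4.png",cv2.resize(p[100:300,140:380],(720,600),interpolation=2));np.save("s4.npy",d);cv2.imwrite("pics/s4f.png",p)
E
```

```text
time_s: 6.03
eef_pos: [0.5242, -0.2746, 0.1763]
tcp_rot: [-1.557, 0.215, -0.206]
wrist_force: [-0.6, -0.2, -0.2]
finger_gap: 0.254
time_s: 6.45
eef_pos: [0.5249, -0.2753, 0.3304]
tcp_rot: [-1.558, 0.212, -0.209]
wrist_force: [0.1, 0.0, -1.7]
finger_gap: 0.258
time_s: 6.87
eef_pos: [0.5249, -0.2753, 0.3307]
tcp_rot: [-1.551, -0.275, 0.275]
wrist_force: [0.4, -0.3, -1.8]
finger_gap: 0.26
t 6.8667 pos [ 0.5249 -0.2753  0.3307] yaw 110.09 F [ 0.3689 -0.3035 -1.7659] T [ 0.108  -0.2125  0.0396] gap 24.160 j [-0.5269 -0.0714  1.4799  0.0017  1.7346 -2.448 ]
rel [0.2848 0.0052 1.0682] twist -0.9295
```

View pics/s4.png

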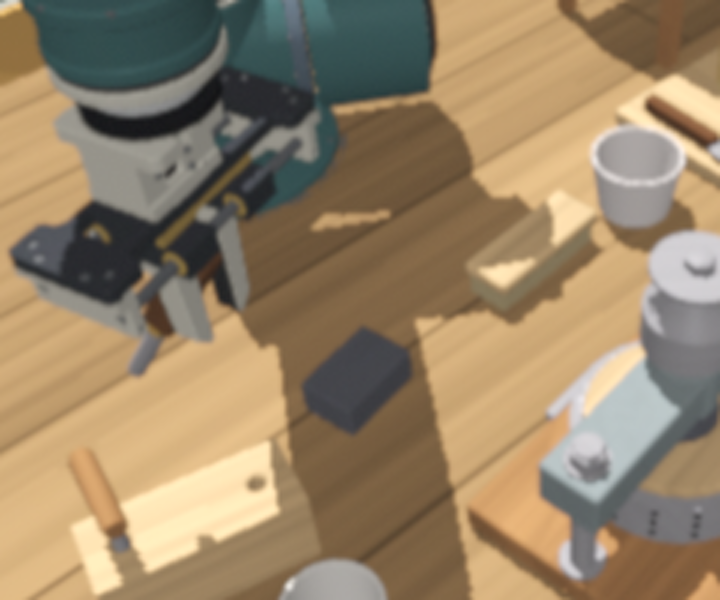

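I twisted the wrong way by 36°, towards the joint limit, so I'll go back the other way. The image shows the block hole empty at (257,483). The rod tip is at (140,370) and the bar is tilted the way I wanted.

```bash
python3 -m pendant '[0,0,0.1,0.04,0,0,0.2,0.08,0,0,0.3,0.12,0,0,0.4,0.16,0,0,0.5,0.195]'
python3 -m pendant '[0,0,0,0.04,0,0,0,0.08,0,0,0,0.12,0,0,0,0.16,0,0,0,0.195]'
python3 -m pendant '[0,0,0,0.04,0,0,0,0.08,0,0,0,0.12,0,0,0,0.16,0,0,0,0.195]'
python3 -m pendant '[0,0,0,0.04,0,0,0,0.08,0,0,0,0.12,0,0,0,0.16,0,0,0,0.195]'
python3 rel.py 0.49 -0.01 0.37 -82.6
```

```text
time_s: 7.33
eef_pos: [0.4803, -0.1573, 0.331]
tcp_rot: [-1.559, 0.207, -0.207]
wrist_force: [0.7, -0.3, -1.7]
finger_gap: 0.257
time_s: 7.75
eef_pos: [0.4802, -0.1572, 0.3312]
tcp_rot: [-1.456, 0.691, -0.691]
wrist_force: [1.1, -0.5, -1.4]
finger_gap: 0.255
time_s: 8.17
eef_pos: [0.4802, -0.1572, 0.3314]
tcp_rot: [-1.236, 1.162, -1.162]
wrist_force: [-0.8, 0.4, -1.9]
finger_gap: 0.253
time_s: 8.58
eef_pos: [0.4801, -0.1571, 0.3315]
tcp_rot: [-0.887, 1.607, -1.607]
wrist_force: [0.0, 0.3, -2.2]
finger_gap: 0.255
t 8.5833 pos [ 0.4801 -0.1571  0.3315] yaw -32.02 F [ 0.0467  0.2656 -2.2209] T [-0.1208  0.0643 -0.0151] gap 23.678 j [-0.3681 -0.2659  1.6491  0.0023  1.7561  0.1911]
rel [-0.5205 -0.1531 -0.278 ] twist 0.2810
```

```bash
cat > barfit.py <<'E'
from h import *
np.set_printoptions(precision=4,suppress=True)
s=arm.state();M=R.from_rotvec(s['tcp_rot']).as_matrix();g=s['eef_pos']-.002*M[:,1]
import sys
tag=sys.argv[1]
for n in("scene","top"):
    p,d=snapshot(n);cv2.imwrite(f"pics/{n}{tag}.png",p);v,u=np.mgrid[0:400,0:640]
    W=world(n,d,np.c_[u.ravel(),v.ravel()]);L=(W-g)@M
    ok=(d.ravel()>0)&(abs(L[:,2])<.013)&(L[:,1]>.022)&(L[:,1]<.16)&(abs(L[:,0])<.14)
    Q=L[ok]
    if len(Q)<15: print(n,len(Q));continue
    q=Q[:,:2];c=np.median(q,0);
    vx,vy,x0,y0=cv2.fitLine(np.float32(q),cv2.DIST_HUBER,0,.002,.001).ravel()
    print(n,len(Q),'tilt %.1f'%np.degrees(np.arctan2(-vx,vy)*np.sign(vy) if vy>0 else np.arctan2(vx,-vy)),'x at grip level %.4f'%(x0-vx/vy*y0),'lowest',q[q[:,1].argmax()],'zmed %.4f'%np.median(Q[:,2]))
    for y in np.arange(.025,.15,.015):
        k=abs(Q[:,1]-y)<.0075
        if k.any(): print('   y %.3f x %.4f..%.4f z %.4f..%.4f n%d'%(y,Q[k,0].min(),Q[k,0].max(),Q[k,2].min(),Q[k,2].max(),k.sum()))
E
python3 barfit.py a
```

```text
scene 290 tilt 31.9 x at grip level -0.0245 lowest [-0.0952  0.1201] zmed 0.0047
   y 0.025 x -0.0552..-0.0255 z -0.0114..0.0123 n65
   y 0.040 x -0.0597..-0.0308 z -0.0056..0.0120 n53
   y 0.055 x -0.0670..-0.0428 z -0.0015..0.0068 n38
   y 0.070 x -0.0772..-0.0552 z -0.0015..0.0063 n42
   y 0.085 x -0.0858..-0.0671 z -0.0063..0.0061 n35
   y 0.100 x -0.0961..-0.0753 z -0.0034..0.0074 n37
   y 0.115 x -0.0986..-0.0838 z -0.0021..0.0062 n20
top 193 tilt 27.8 x at grip level -0.0374 lowest [-0.1004  0.1186] zmed -0.0013
   y 0.025 x -0.0558..-0.0356 z -0.0124..0.0110 n44
   y 0.040 x -0.0602..-0.0392 z -0.0125..0.0102 n24
   y 0.055 x -0.0698..-0.0580 z -0.0068..0.0056 n29
   y 0.070 x -0.0782..-0.0658 z -0.0068..0.0061 n28
   y 0.085 x -0.0888..-0.0743 z -0.0067..0.0064 n31
   y 0.100 x -0.0954..-0.0832 z -0.0069..0.0065 n24
   y 0.115 x -0.1004..-0.0922 z -0.0068..0.0053 n13
```

```bash
cat > cyl.py <<'E'
# fit rod cylinder (r 7 mm) in tool coords from both views; usage cyl.py [take]
import sys;from h import *
from scipy.optimize import least_squares
np.set_printoptions(precision=4,suppress=True)
s=arm.state();M=R.from_rotvec(s['tcp_rot']).as_matrix();g=s['eef_pos']-.002*M[:,1]
def run(exp=(-.07,.08,36)):
    A=[]
    for n in("scene","top"):
        p,d=snapshot(n);cv2.imwrite(f"pics/{n}_{s['time_s']:.2f}.png",p);d=cv2.erode(d,np.ones((1,1)));v,u=np.mgrid[0:400,0:640]
        W=world(n,d,np.c_[u.ravel(),v.ravel()]);L=(W-g)@M;a=np.radians(exp[2]);ax=np.array([-np.sin(a),np.cos(a),0])
        r=L-np.array([exp[0],exp[1],0]);t=r@ax
        ok=(d.ravel()>0)&(abs(t)<.03)&(np.linalg.norm(r-t[:,None]*ax,axis=1)<.018);A.append(L[ok])
    def f(q,P):
        a=np.array([-np.sin(q[0]),np.cos(q[0]),q[3]]);a/=np.linalg.norm(a);r=P-np.array([q[1],.08,q[2]])
        return np.linalg.norm(r-(r@a)[:,None]*a,axis=1)-.007
    for nm,P in(("scene",A[0]),("top",A[1]),("both",np.vstack(A))):
        o=least_squares(f,[np.radians(exp[2]),exp[0],0,0],args=(P,),loss='soft_l1',f_scale=.001);q=o.x
        print(nm,len(P),'tilt %.1f x@.08 %.4f x@0 %.4f z %.4f zslope %.3f rms %.4f'%(np.degrees(q[0]),q[1],q[1]+np.tan(q[0])*.08,q[2],q[3],np.sqrt(np.mean(o.fun**2))))
run()
E
python3 cyl.py
python3 - <<'E'
import cv2
p=cv2.imread("pics/scenea.png")[90:290,160:400];q=cv2.imread("pics/topa.png")[130:290,290:450]
cv2.imwrite("pics/c5.png",cv2.hconcat([cv2.resize(p,(400,400),interpolation=2)*1,cv2.resize(q,(400,400),interpolation=2)]))
E
```

```text
scene 132 tilt 32.0 x@.08 -0.0717 x@0 -0.0217 z -0.0019 zslope -0.000 rms 0.0009
top 109 tilt 31.5 x@.08 -0.0717 x@0 -0.0227 z -0.0015 zslope -0.006 rms 0.0006
both 241 tilt 31.8 x@.08 -0.0717 x@0 -0.0222 z -0.0017 zslope -0.003 rms 0.0008
```

View pics/c5.png

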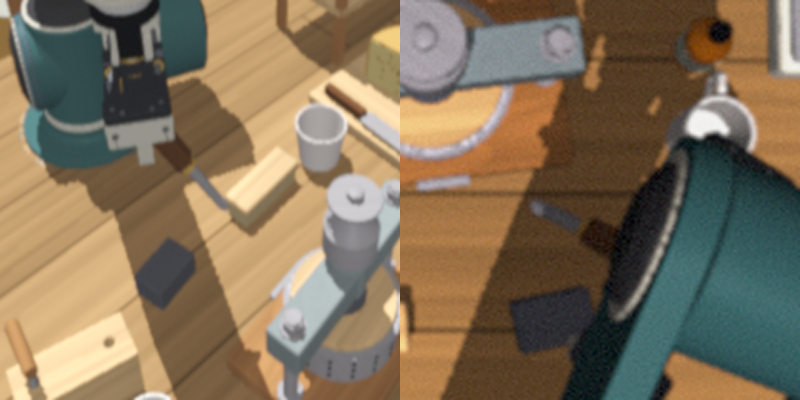

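Both views agree: the tilt is 31.8° (I need 40°), and the bar pivots high on the pads. To add about 8°, I'll hook the rod behind the fixed yoke's rear edge and draw it gently towards the robot. First I'll rotate, then go over.

```bash
python3 -m pendant '[0,0,0,0.04,0,0,0,0.08,0,0,0,0.12,0,0,0,0.16,0,0,0,0.195]'
python3 -m pendant '[0,0,0,0.04,0,0,0,0.08,0,0,0,0.086,0,0,0,0.086,0,0,0,0.086]'
python3 rel.py 0.7162 -0.0542 0.3315 -82.6
```

```text
time_s: 9.2
eef_pos: [0.48, -0.1571, 0.3315]
tcp_rot: [-0.411, 1.996, -1.994]
wrist_force: [-0.7, -0.7, -1.8]
finger_gap: 0.256
time_s: 9.62
eef_pos: [0.48, -0.1571, 0.3315]
tcp_rot: [-0.151, 2.147, -2.144]
wrist_force: [0.8, 0.1, -1.4]
finger_gap: 0.257
t 9.6167 pos [ 0.48   -0.1571  0.3315] yaw -81.76 F [ 0.8098  0.106  -1.3749] T [0.0027 0.0832 0.0002] gap 23.929 j [-0.3682 -0.266   1.6491  0.0024  1.7562  1.0592]
rel [-0.9939  0.0034 -0.2719] twist 0.0047
```

```bash
python3 -m pendant '[-0.13,0,-0.03,0.005,-0.28,0,-0.07,0.005,-0.43,0,-0.11,0.005,-0.58,0,-0.155,0.005,-0.7,0,-0.19,0.005]'
python3 -m pendant '[-0.12,0,-0.03,0,-0.24,0,-0.065,0,-0.294,0,-0.082,0,-0.294,0,-0.082,0,-0.294,0,-0.082,0]'
python3 -m pendant '[0,0.07,0,0,0,0.16,0,0,0,0.26,0,0,0,0.34,0,0,0,0.414,0,0]'
python3 -m pendant '[0,0,0,0,0,0,0,0,0,0,0,0,0,0,0,0,0,0,0,0]'
python3 rel.py 0.6365 -0.0646 0.228 -82.6
```

```text
time_s: 10.03
eef_pos: [0.6485, -0.0836, 0.3315]
tcp_rot: [-0.141, 2.153, -2.15]
wrist_force: [-0.6, 0.0, -1.3]
finger_gap: 0.259
time_s: 10.45
eef_pos: [0.7189, -0.0532, 0.3307]
tcp_rot: [-0.146, 2.152, -2.148]
wrist_force: [-1.1, -0.2, -2.5]
finger_gap: 0.255
time_s: 10.87
eef_pos: [0.718, -0.0537, 0.2263]
tcp_rot: [-0.148, 2.151, -2.147]
wrist_force: [0.3, -0.4, -2.8]
finger_gap: 0.258
time_s: 11.28
eef_pos: [0.7182, -0.0538, 0.228]
tcp_rot: [-0.146, 2.149, -2.147]
wrist_force: [0.6, 0.4, -2.3]
finger_gap: 0.258
t 11.2833 pos [ 0.7182 -0.0538  0.228 ] yaw -82.04 F [ 0.6248  0.3534 -2.3417] T [-0.0099  0.1057  0.01  ] gap 23.977 j [-0.1109  0.2141  1.3439  0.0018  1.5808  1.321 ]
rel [ 0.3297 -0.001  -0.0026] twist 0.0031
```

```bash
python3 -m pendant '[0.05,0,0,0.003,0.1,0,0,0.003,0.15,0,0,0.003,0.18,0,0,0.003,0.21,0,0,0.003]'
python3 -m pendant '[0.025,0,0,0,0.05,0,0,0,0.075,0,0,0,0.1,0,0,0,0.12,0,0,0]'
python3 -m pendant '[0,0,0,0,0,0,0,0,0,0,0,0,0,0,0,0,0,0,0,0]'
python3 rel.py 0.6365 -0.0646 0.228 -82.6
python3 cyl.py
```

```text
time_s: 11.7
eef_pos: [0.6659, -0.0612, 0.2287]
tcp_rot: [-0.135, 2.154, -2.151]
wrist_force: [-0.1, -0.3, -2.4]
finger_gap: 0.253
time_s: 12.12
eef_pos: [0.6357, -0.0651, 0.2287]
tcp_rot: [-0.135, 2.153, -2.151]
wrist_force: [3.5, -0.1, -0.7]
finger_gap: 0.257
time_s: 12.53
eef_pos: [0.6358, -0.0651, 0.2286]
tcp_rot: [-0.135, 2.153, -2.151]
wrist_force: [0.4, 0.3, -0.2]
finger_gap: 0.254
t 12.5333 pos [ 0.6358 -0.0651  0.2286] yaw -82.57 F [ 0.3733  0.286  -0.226 ] T [ 0.0546 -0.3378 -0.001 ] gap 23.597 j [-0.1428  0.0378  1.5355  0.0019  1.5641  1.2984]
rel [-0.0028  0.0025 -0.0016] twist 0.0002
scene 180 tilt 45.8 x@.08 -0.0715 x@0 0.0107 z 0.0054 zslope 0.036 rms 0.0047
top 0 tilt 36.0 x@.08 -0.0700 x@0 -0.0119 z 0.0000 zslope 0.000 rms nan
both 180 tilt 45.8 x@.08 -0.0715 x@0 0.0107 z 0.0054 zslope 0.036 rms 0.0047
  return _methods._mean(a, axis=axis, dtype=dtype,
  ret = ret.dtype.type(ret / rcount)
```

```bash
python3 -m pendant '[0,-0.08,0,0,0,-0.2,0,0,0,-0.32,0,0,0,-0.42,0,0,0,-0.5,0,0]'
python3 -m pendant '[0,0,0,0,0,0,0,0,0,0,0,0,0,0,0,0,0,0,0,0]'
python3 rel.py
python3 cyl.py 2>/dev/null; python3 barfit.py b
```

```text
time_s: 13.05
eef_pos: [0.6352, -0.0653, 0.3555]
tcp_rot: [-0.134, 2.153, -2.151]
wrist_force: [-0.1, 0.2, -2.5]
finger_gap: 0.252
time_s: 13.47
eef_pos: [0.6349, -0.0652, 0.3537]
tcp_rot: [-0.137, 2.155, -2.152]
wrist_force: [0.5, 0.6, -3.1]
finger_gap: 0.257
t 13.4667 pos [ 0.6349 -0.0652  0.3537] yaw -82.57 F [ 0.5401  0.599  -3.0667] T [ 0.0158  0.1398 -0.0144] gap 23.922 j [-0.1432  0.0281  1.3451  0.0018  1.7662  1.2983]
scene 3 tilt 35.2 x@.08 -0.0885 x@0 -0.0320 z 0.0121 zslope 0.033 rms 0.0000
top 0 tilt 36.0 x@.08 -0.0700 x@0 -0.0119 z 0.0000 zslope 0.000 rms nan
both 3 tilt 35.2 x@.08 -0.0885 x@0 -0.0320 z 0.0121 zslope 0.033 rms 0.0000
scene 369 tilt 41.1 x at grip level -0.0348 lowest [-0.1162  0.1056] zmed 0.0044
   y 0.025 x -0.0703..-0.0357 z -0.0062..0.0127 n73
   y 0.040 x -0.0800..-0.0449 z -0.0062..0.0120 n69
   y 0.055 x -0.0929..-0.0668 z -0.0072..0.0072 n68
   y 0.070 x -0.1059..-0.0791 z -0.0052..0.0080 n63
   y 0.085 x -0.1174..-0.0943 z -0.0054..0.0072 n66
   y 0.100 x -0.1223..-0.1098 z -0.0056..0.0074 n30
top 0
```

```bash
sed -i 's/^run()/run((-.1,.08,40))/' cyl.py; python3 cyl.py 2>/dev/null
python3 - <<'E'
import cv2
p=cv2.imread("pics/sceneb.png")[80:280,280:480]
cv2.imwrite("pics/c6.png",cv2.resize(p,(600,600),interpolation=2))
E
```

```text
scene 187 tilt 40.0 x@.08 -0.0977 x@0 -0.0306 z -0.0007 zslope -0.015 rms 0.0010
top 0 tilt 40.0 x@.08 -0.1000 x@0 -0.0329 z 0.0000 zslope 0.000 rms nan
both 187 tilt 40.0 x@.08 -0.0977 x@0 -0.0306 z -0.0007 zslope -0.015 rms 0.0010
```

View pics/c6.png

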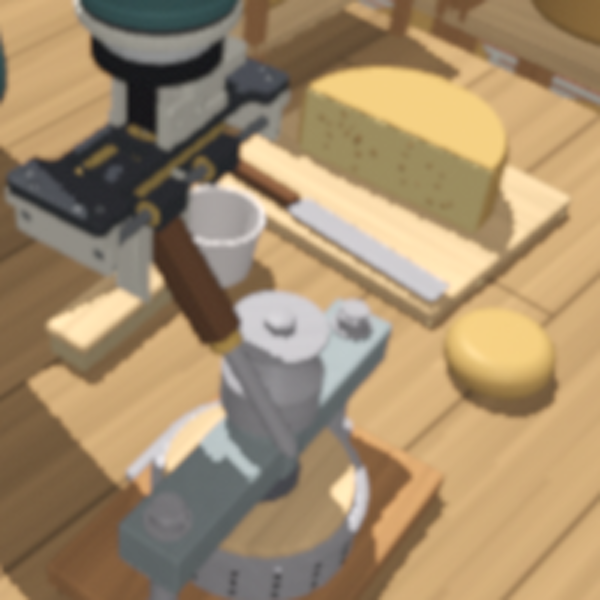

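The tilt is now 40.0°. The tip in grip coordinates is (-116,+103) mm, and the fitted axis and the lowest visible point agree on it. The view shows the rod passing the cap with nothing disturbed. I'll lift, go round to the front at azimuth -45°, and start probing.

```bash
cat > pr.py <<'E'
# pr.py a d_mm : rel move so that the bar tip stands d mm out of the mouth's face centre at azimuth a (deg, + towards press +y)
import sys;from h import *
np.set_printoptions(precision=4,suppress=True)
T=np.array([-.1163,.1027,-.001]);C=np.array([.6755,.0262]);Y=7.4
s=arm.state();M=R.from_rotvec(s['tcp_rot']).as_matrix();yaw=np.degrees(np.arctan2(M[1,2],M[0,2]))
tip=s['eef_pos']-.002*M[:,1]+M@T;q=tip[:2]-C
print('t %.2f'%s['time_s'],'yaw %.2f'%yaw,'az_tool %.1f'%(-82.6-yaw),'tip az %.1f r %.4f z %.4f'%((180+Y-np.degrees(np.arctan2(q[1],q[0]))+180)%360-180,np.hypot(*q),tip[2]),'F tool',M.T@s['wrist_force'],'T',M.T@s['ft_torque'],'pos',s['eef_pos'],'gap %.2f'%(s['finger_gap']*93))
a,d=map(float,sys.argv[1:3]);d/=1000;ph=np.radians(180+Y-a);o=np.array([np.cos(ph),np.sin(ph)])
tz=np.array([-o[1],o[0]]);r=.028+.643*d
N=np.c_[np.r_[o,0],[0,0,-1],np.r_[tz,0]]
G=np.r_[C+r*o,.231+.766*d]-N@T
dy=((-82.6-a)-yaw+180)%360-180
print('rel',M.T@(G+.002*np.array([0,0,-1])-s['eef_pos'])/.25,'twist %.4f'%(-dy/180))
E
python3 -m pendant '[0,-0.08,0,0,0,-0.18,0,0,0,-0.26,0,0,0,-0.28,0,0,0,-0.28,0,0]'
python3 pr.py -45 80
```

```text
time_s: 14.18
eef_pos: [0.635, -0.0653, 0.4267]
tcp_rot: [-0.132, 2.152, -2.151]
wrist_force: [-0.7, 0.2, -2.5]
finger_gap: 0.257
t 14.18 yaw -82.57 az_tool -0.0 tip az -127.6 r 0.1066 z 0.3268 F tool [ 0.64    2.4517 -0.2925] T [-0.0766 -0.0581 -0.1846] pos [ 0.635  -0.0653  0.4267] gap 23.86
rel [0.3441 0.1323 0.2141] twist -0.2498
```

```bash
python3 -m pendant '[0.07,0,0.04,-0.04,0.14,0,0.08,-0.08,0.21,0,0.13,-0.12,0.28,0,0.17,-0.16,0.34,0,0.21,-0.195]'
python3 -m pendant '[0,0,0,-0.04,0,0,0,-0.055,0,0,0,-0.055,0,0,0,-0.055,0,0,0,-0.055]'
python3 pr.py -45 12
```

```text
time_s: 14.6
eef_pos: [0.5565, -0.1289, 0.4241]
tcp_rot: [-0.695, 1.782, -1.783]
wrist_force: [-0.7, -0.4, -1.9]
finger_gap: 0.26
time_s: 15.02
eef_pos: [0.5566, -0.1289, 0.4232]
tcp_rot: [-0.822, 1.669, -1.67]
wrist_force: [0.2, -0.2, -1.9]
finger_gap: 0.254
t 15.02 yaw -37.33 az_tool -45.3 tip az -44.4 r 0.0787 z 0.3229 F tool [0.069  1.9133 0.2578] T [ 0.0262 -0.0518 -0.1235] pos [ 0.5566 -0.1289  0.4232] gap 23.59
rel [-0.1723  0.3298  0.0023] twist 0.0015
```

```bash
python3 -m pendant '[0.06,0.05,0,0,0.003,0.122,0,0,-0.049,0.183,0,0,-0.1,0.244,0,0,-0.14,0.29,0,0]'
python3 -m pendant '[-0.01,0.012,0,0,-0.02,0.024,0,0,-0.02,0.024,0,0,-0.02,0.024,0,0,-0.02,0.024,0,0]'
python3 pr.py -45 4
python3 - <<'E'
from h import *
p,d=snapshot("scene");q,e=snapshot("top")
cv2.imwrite("pics/c7.png",cv2.hconcat([cv2.resize(p[110:270,270:430],(400,400),interpolation=2),cv2.resize(q[100:220,240:360],(400,400),interpolation=2)]))
E
python3 cyl.py 2>/dev/null
```

```text
time_s: 15.43
eef_pos: [0.5785, -0.1001, 0.349]
tcp_rot: [-0.822, 1.671, -1.67]
wrist_force: [0.3, 0.3, -2.0]
finger_gap: 0.262
time_s: 15.85
eef_pos: [0.5815, -0.0965, 0.344]
tcp_rot: [-0.821, 1.67, -1.671]
wrist_force: [-0.6, -0.7, -1.7]
finger_gap: 0.257
t 15.85 yaw -37.43 az_tool -45.2 tip az -43.9 r 0.0379 z 0.2437 F tool [ 0.9389  1.7265 -0.0709] T [-0.0003  0.0406 -0.1035] pos [ 0.5815 -0.0965  0.344 ] gap 23.93
rel [-0.0305  0.0369  0.0024] twist 0.0009
scene 153 tilt 43.6 x@.08 -0.0987 x@0 -0.0224 z -0.0016 zslope -0.018 rms 0.0035
top 109 tilt 44.4 x@.08 -0.0981 x@0 -0.0198 z -0.0007 zslope 0.025 rms 0.0041
both 262 tilt 43.4 x@.08 -0.0981 x@0 -0.0225 z -0.0013 zslope -0.007 rms 0.0039
```

View pics/c7.png

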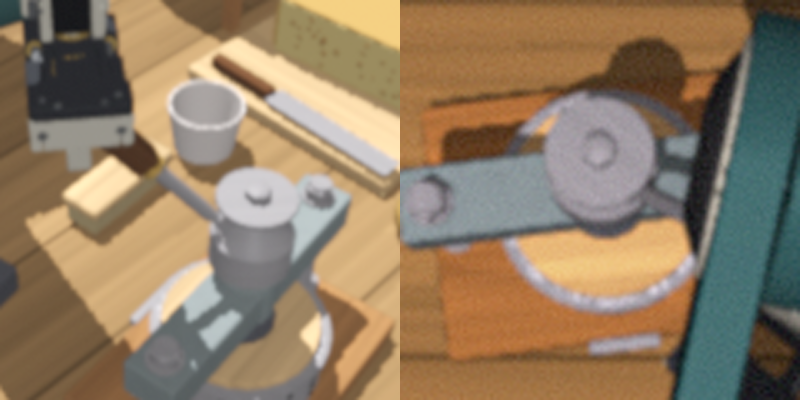

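Both views show the rod's end under the cap rim with clearance. Probing inward along the bar's line.

```bash
python3 -m pendant '[-0.01,0.012,0.001,0,-0.02,0.024,0.002,0,-0.028,0.034,0.002,0,-0.033,0.04,0.002,0,-0.033,0.04,0.002,0]'
python3 pr.py -45 -2
python3 -m pendant '[-0.0025,0.003,0,0,-0.005,0.006,0,0,-0.0075,0.009,0,0,-0.01,0.012,0,0,-0.0128,0.015,0,0]'
python3 pr.py -45 -2
```

```text
time_s: 16.47
eef_pos: [0.587, -0.0898, 0.3328]
tcp_rot: [-0.823, 1.671, -1.67]
wrist_force: [-0.2, -0.0, -1.2]
finger_gap: 0.262
t 16.47 yaw -37.41 az_tool -45.2 tip az -43.8 r 0.0293 z 0.2325 F tool [ 0.1176  1.2428 -0.1209] T [ 0.042   0.0162 -0.162 ] pos [ 0.587  -0.0898  0.3328] gap 24.38
rel [-0.0115  0.0105  0.0012] twist 0.0011
time_s: 16.88
eef_pos: [0.589, -0.0872, 0.329]
tcp_rot: [-0.823, 1.671, -1.67]
wrist_force: [-0.1, -0.0, -2.3]
finger_gap: 0.257
t 16.88 yaw -37.41 az_tool -45.2 tip az -43.7 r 0.0260 z 0.2287 F tool [ 0.0708  2.2787 -0.0226] T [ 0.0276  0.0221 -0.1189] pos [ 0.589  -0.0872  0.329 ] gap 23.94
rel [ 0.0015 -0.0047  0.0011] twist 0.0011
```

```bash
python3 -m pendant '[-0.0025,0.003,0,0,-0.005,0.006,0,0,-0.0075,0.009,0,0,-0.0075,0.009,0,0,-0.0075,0.009,0,0]'
python3 pr.py -45 -6
```

```text
time_s: 17.3
eef_pos: [0.5902, -0.0857, 0.3267]
tcp_rot: [-0.823, 1.671, -1.67]
wrist_force: [-0.2, -0.4, -1.1]
finger_gap: 0.255
t 17.30 yaw -37.40 az_tool -45.2 tip az -43.5 r 0.0241 z 0.2264 F tool [0.3903 1.1208 0.0766] T [-0.0022 -0.015  -0.0643] pos [ 0.5902 -0.0857  0.3267] gap 23.72
rel [-0.0011 -0.0014  0.0013] twist 0.0011
```

```bash
python3 -m pendant '[-0.0025,0.003,0,0,-0.005,0.006,0,0,-0.0075,0.009,0,0,-0.0075,0.009,0,0,-0.0075,0.009,0,0]'
python3 pr.py -45 -9
```

```text
time_s: 17.72
eef_pos: [0.5913, -0.0842, 0.3244]
tcp_rot: [-0.823, 1.671, -1.67]
wrist_force: [-0.4, -0.5, -1.4]
finger_gap: 0.256
t 17.72 yaw -37.40 az_tool -45.2 tip az -43.3 r 0.0222 z 0.2241 F tool [0.6325 1.4061 0.0199] T [ 0.0399 -0.0382 -0.1206] pos [ 0.5913 -0.0842  0.3244] gap 23.84
rel [-0.0012 -0.0016  0.0014] twist 0.0011
```

```bash
python3 -m pendant '[-0.0025,0.003,0,0,-0.005,0.006,0,0,-0.0075,0.009,0,0,-0.01,0.012,0,0,-0.01,0.012,0,0]'
python3 pr.py -45 -12
sed -i 's/^run(.*/run((-.082,.062,40))/; s/abs(t)<.03/abs(t)<.016/; s/<.018/<.012/' cyl.py; python3 cyl.py 2>/dev/null
```

```text
time_s: 18.13
eef_pos: [0.5929, -0.0821, 0.3212]
tcp_rot: [-0.823, 1.672, -1.67]
wrist_force: [-0.1, -0.7, -1.8]
finger_gap: 0.257
t 18.13 yaw -37.40 az_tool -45.2 tip az -42.8 r 0.0196 z 0.2209 F tool [0.5634 1.8344 0.3623] T [ 0.0078  0.0338 -0.1021] pos [ 0.5929 -0.0821  0.3212] gap 23.86
rel [ 0.0016 -0.0052  0.0016] twist 0.0011
scene 71 tilt 39.8 x@.08 -0.0970 x@0 -0.0304 z -0.0013 zslope 0.016 rms 0.0009
top 0 tilt 40.0 x@.08 -0.0820 x@0 -0.0149 z 0.0000 zslope 0.000 rms nan
both 71 tilt 39.8 x@.08 -0.0970 x@0 -0.0304 z -0.0013 zslope 0.016 rms 0.0009
```

The tip is 13 mm past the face with no contact and the tilt unchanged, so the socket was found on the first probe. Feeding in further.

```bash
python3 -m pendant '[-0.004,0.005,0,0,-0.008,0.01,0,0,-0.012,0.0145,0,0,-0.0155,0.0185,0,0,-0.0155,0.0185,0,0]'
python3 pr.py -45 -20
python3 -m pendant '[-0.004,0.005,0,0,-0.008,0.01,0,0,-0.012,0.0145,0,0,-0.0155,0.0185,0,0,-0.0155,0.0185,0,0]'
python3 pr.py -45 -26
```

```text
time_s: 18.65
eef_pos: [0.5953, -0.0789, 0.3164]
tcp_rot: [-0.823, 1.672, -1.67]
wrist_force: [-0.0, -1.0, -2.0]
finger_gap: 0.258
t 18.65 yaw -37.39 az_tool -45.2 tip az -42.0 r 0.0157 z 0.2161 F tool [0.8011 2.0065 0.5511] T [ 0.0255 -0.004  -0.1526] pos [ 0.5953 -0.0789  0.3164] gap 24.00
rel [-0.0032  0.0002  0.0017] twist 0.0012
time_s: 19.07
eef_pos: [0.5977, -0.0757, 0.3115]
tcp_rot: [-0.824, 1.672, -1.67]
wrist_force: [-0.3, -0.2, -2.7]
finger_gap: 0.252
t 19.07 yaw -37.39 az_tool -45.2 tip az -40.4 r 0.0117 z 0.2112 F tool [ 0.3097  2.683  -0.1029] T [ 0.0466  0.0041 -0.0858] pos [ 0.5977 -0.0757  0.3115] gap 23.48
rel [-0.0025 -0.001   0.002 ] twist 0.0012
```

```bash
python3 -m pendant '[-0.004,0.005,0,0,-0.008,0.01,0,0,-0.012,0.0145,0,0,-0.0155,0.0185,0,0,-0.0155,0.0185,0,0]'
python3 pr.py -45 -32
python3 -m pendant '[-0.004,0.005,0,0,-0.008,0.01,0,0,-0.012,0.0145,0,0,-0.0155,0.0185,0,0,-0.0155,0.0185,0,0]'
python3 pr.py -45 -38
```

```text
time_s: 19.48
eef_pos: [0.6001, -0.0724, 0.3066]
tcp_rot: [-0.824, 1.672, -1.669]
wrist_force: [-0.6, 0.7, -2.3]
finger_gap: 0.256
t 19.48 yaw -37.38 az_tool -45.2 tip az -37.1 r 0.0077 z 0.2062 F tool [-0.1366  2.252  -0.8858] T [ 0.0342 -0.0049 -0.1248] pos [ 0.6001 -0.0724  0.3066] gap 23.79
rel [-0.0018 -0.0025  0.0023] twist 0.0012
time_s: 19.9
eef_pos: [0.6025, -0.0692, 0.3017]
tcp_rot: [-0.824, 1.672, -1.669]
wrist_force: [0.1, -0.2, -1.9]
finger_gap: 0.259
t 19.90 yaw -37.38 az_tool -45.2 tip az -27.8 r 0.0038 z 0.2012 F tool [0.0558 1.8567 0.1854] T [ 0.0617 -0.0046 -0.109 ] pos [ 0.6025 -0.0692  0.3017] gap 24.12
rel [-0.0012 -0.0038  0.0025] twist 0.0012
```

```bash
python3 -m pendant '[-0.0025,0.003,0,0,-0.005,0.006,0,0,-0.0075,0.009,0,0,-0.01,0.012,0,0,-0.01,0.012,0,0]'
python3 pr.py -45 -43.6
python3 -m pendant '[-0.0013,0.0015,0,0,-0.0025,0.003,0,0,-0.004,0.0045,0,0,-0.005,0.006,0,0,-0.005,0.006,0,0]'
python3 pr.py -45 -43.6
```

```text
time_s: 20.32
eef_pos: [0.6036, -0.0686, 0.3012]
tcp_rot: [-0.823, 1.67, -1.673]
wrist_force: [-11.7, -10.9, 15.5]
finger_gap: 0.256
t 20.32 yaw -37.44 az_tool -45.2 tip az -40.1 r 0.0026 z 0.2006 F tool [ 15.7781 -15.5582  -2.5932] T [-0.5746 -0.2781 -2.3665] pos [ 0.6036 -0.0686  0.3012] gap 23.82
rel [-0.0108  0.0117  0.0006] twist 0.0009
time_s: 20.73
eef_pos: [0.6041, -0.0686, 0.3016]
tcp_rot: [-0.822, 1.668, -1.676]
wrist_force: [-8.5, -9.7, 14.1]
finger_gap: 0.259
t 20.73 yaw -37.50 az_tool -45.1 tip az -59.6 r 0.0024 z 0.2009 F tool [ 12.9049 -14.1288  -0.7418] T [-0.2413 -0.1078 -1.8675] pos [ 0.6041 -0.0686  0.3016] gap 24.13
rel [-0.0095  0.0131 -0.0012] twist 0.0006
```

Contact now, about 20 N and axial, at an estimated 3 mm short of home. I'll check with the ferrule's position and take a look.

```bash
cat > ferr.py <<'E'
from h import *
np.set_printoptions(precision=4,suppress=True)
C=np.array([.6755,.0262]);p,d=snapshot("scene");v,u=np.mgrid[0:400,0:640]
W=world("scene",d,np.c_[u.ravel(),v.ravel()]);q=W[:,:2]-C;M=R.from_rotvec(arm.state()['tcp_rot']).as_matrix();o=M[:2,0];t=M[:2,2]
r=q@o;l=q@t;z=W[:,2];S=.643*r+.766*(z-.1976);off=-.766*r+.643*(z-.1976)
hsv=cv2.cvtColor(p,cv2.COLOR_BGR2HSV).reshape(-1,3)
ok=(d.ravel()>0)&(abs(off)<.022)&(abs(l)<.022)&(S>.06)&(S<.15)
for s in np.arange(.06,.15,.004):
    k=ok&(abs(S-s)<.002)
    if k.sum(): print('s %.3f n%d off %.4f..%.4f l %.4f..%.4f hsv %s'%(s,k.sum(),off[k].min(),off[k].max(),l[k].min(),l[k].max(),np.median(hsv[k],0)))
cv2.imwrite("pics/c8.png",cv2.resize(p[110:260,270:420],(600,600),interpolation=2))
E
python3 ferr.py
```

```text
s 0.060 n4 off 0.0007..0.0064 l 0.0015..0.0050 hsv [141.5   6.  124. ]
s 0.064 n9 off -0.0037..0.0066 l -0.0025..0.0077 hsv [150.   8. 125.]
s 0.068 n13 off -0.0030..0.0215 l -0.0126..0.0209 hsv [140.   6. 148.]
s 0.072 n48 off -0.0054..0.0219 l -0.0212..0.0205 hsv [140.   5. 204.]
s 0.076 n16 off -0.0048..0.0188 l -0.0087..0.0071 hsv [ 77.   7. 185.]
s 0.080 n10 off -0.0047..0.0073 l -0.0010..0.0071 hsv [ 12.5  22.5 133. ]
s 0.084 n4 off 0.0002..0.0068 l 0.0023..0.0065 hsv [ 16.   52.  138.5]
s 0.088 n5 off -0.0063..0.0114 l 0.0005..0.0099 hsv [ 18. 108. 166.]
s 0.092 n16 off -0.0065..0.0113 l -0.0052..0.0116 hsv [ 19.  130.5 149. ]
s 0.096 n9 off -0.0040..0.0124 l -0.0004..0.0112 hsv [ 18. 140. 132.]
s 0.100 n16 off -0.0083..0.0128 l -0.0069..0.0127 hsv [ 16.  135.5 103.5]
s 0.104 n21 off -0.0104..0.0131 l -0.0069..0.0135 hsv [ 13. 131.  81.]
s 0.108 n19 off -0.0090..0.0126 l -0.0076..0.0120 hsv [ 12. 133.  77.]
s 0.112 n21 off -0.0109..0.0130 l -0.0106..0.0125 hsv [ 12. 129.  76.]
s 0.116 n24 off -0.0106..0.0128 l -0.0068..0.0135 hsv [ 12.  129.   76.5]
s 0.120 n18 off -0.0097..0.0132 l -0.0004..0.0121 hsv [ 12.  109.5  84. ]
s 0.124 n12 off -0.0091..0.0097 l 0.0093..0.0122 hsv [ 12. 113.  81.]
s 0.128 n9 off -0.0089..0.0046 l 0.0100..0.0121 hsv [13. 74. 89.]
s 0.132 n6 off -0.0106..0.0064 l 0.0090..0.0121 hsv [ 15.5  50.  108.5]
s 0.136 n5 off -0.0100..-0.0046 l 0.0109..0.0120 hsv [ 17.  32. 127.]
s 0.140 n1 off -0.0094..-0.0094 l 0.0112..0.0112 hsv [ 20.  33. 138.]
```

View pics/c8.png

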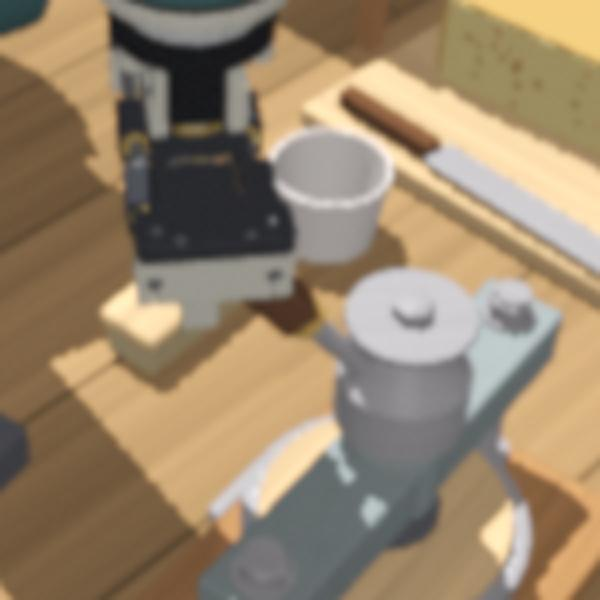

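```bash
python3 -m pendant '[-0.003,0.0037,0,0,-0.006,0.0073,0,0,-0.009,0.011,0,0,-0.012,0.0145,0,0,-0.012,0.0145,0,0]'
python3 pr.py -45 -43.6; python3 ferr.py | sed -n 7,12p
```

```text
time_s: 21.2
eef_pos: [0.6055, -0.0683, 0.3018]
tcp_rot: [-0.82, 1.664, -1.682]
wrist_force: [-16.5, -18.3, 27.7]
finger_gap: 0.257
t 21.20 yaw -37.62 az_tool -45.0 tip az -104.0 r 0.0027 z 0.2010 F tool [ 24.6283 -27.6963  -1.6068] T [-0.3811 -0.1833 -3.3754] pos [ 0.6055 -0.0683  0.3018] gap 23.93
rel [-0.0051  0.014  -0.005 ] twist -0.0001
s 0.084 n5 off -0.0032..0.0086 l 0.0030..0.0074 hsv [ 17.  82. 140.]
s 0.088 n7 off -0.0047..0.0111 l -0.0039..0.0114 hsv [ 19. 117. 151.]
s 0.092 n14 off -0.0064..0.0123 l -0.0073..0.0118 hsv [ 19. 134. 151.]
s 0.096 n12 off -0.0066..0.0122 l 0.0017..0.0115 hsv [ 18.5 139.5 129.5]
s 0.100 n14 off -0.0093..0.0129 l -0.0069..0.0121 hsv [ 15.  134.5  92.5]
s 0.104 n24 off -0.0096..0.0132 l -0.0062..0.0142 hsv [ 13.  132.   79.5]
```

The stop is hard and purely axial at 37 N, and the ferrule sits at s ≈ 87–98 mm (nominal 88–97), so the bar is home. I'll ease the axial load and start turning slowly to find where the screw begins to move.

```bash
python3 -m pendant '[0.003,-0.0035,0,0,0.003,-0.0035,0,0,0.003,-0.0035,0,0,0.003,-0.0035,0,0,0.003,-0.0035,0,0]'
python3 pr.py -45 -43.6
python3 -m pendant '[0,0,-0.0041,0.0028,-0.0001,0,-0.0082,0.0056,-0.0002,0,-0.0123,0.0083,-0.0003,0,-0.0164,0.0111,-0.0003,0,-0.0164,0.0111]'
python3 pr.py -43 -43.6
python3 -m pendant '[0,0,-0.0041,0.0028,-0.0001,0,-0.0082,0.0056,-0.0002,0,-0.0123,0.0083,-0.0003,0,-0.0164,0.0111,-0.0003,0,-0.0164,0.0111]'
python3 pr.py -41 -43.6
```

```text
time_s: 21.67
eef_pos: [0.6051, -0.0687, 0.3022]
tcp_rot: [-0.821, 1.665, -1.682]
wrist_force: [0.2, -0.7, -0.5]
finger_gap: 0.254
t 21.67 yaw -37.60 az_tool -45.0 tip az -91.8 r 0.0029 z 0.2013 F tool [0.3941 0.4883 0.5816] T [ 0.0532  0.0445 -0.2099] pos [ 0.6051 -0.0687  0.3022] gap 23.63
rel [-0.0074  0.0155 -0.0047] twist -0.0000
time_s: 22.08
eef_pos: [0.6018, -0.0659, 0.3022]
tcp_rot: [-0.795, 1.688, -1.706]
wrist_force: [-1.1, -2.2, 0.7]
finger_gap: 0.256
t 22.08 yaw -39.64 az_tool -43.0 tip az -90.8 r 0.0027 z 0.2013 F tool [ 2.3911 -0.7238  0.5929] T [ 0.0304  0.0424 -0.4368] pos [ 0.6018 -0.0659  0.3022] gap 23.84
rel [-0.0069  0.0154 -0.0039] twist -0.0002
time_s: 22.5
eef_pos: [0.5986, -0.0632, 0.3022]
tcp_rot: [-0.769, 1.712, -1.729]
wrist_force: [-1.8, -2.9, 1.1]
finger_gap: 0.258
t 22.50 yaw -41.69 az_tool -40.9 tip az -90.0 r 0.0026 z 0.2014 F tool [ 3.3835 -1.1141  0.5683] T [ 0.1423  0.0347 -0.5871] pos [ 0.5986 -0.0632  0.3022] gap 24.01
rel [-0.0067  0.0155 -0.0035] twist -0.0005
```

```bash
python3 -m pendant '[0,0,-0.0041,0.0028,-0.0001,0,-0.0082,0.0056,-0.0002,0,-0.0123,0.0083,-0.0003,0,-0.0164,0.0111,-0.0003,0,-0.0164,0.0111]'
python3 pr.py -39 -43.6 | head -1
python3 -m pendant '[0,0,-0.0041,0.0028,-0.0001,0,-0.0082,0.0056,-0.0002,0,-0.0123,0.0083,-0.0003,0,-0.0164,0.0111,-0.0003,0,-0.0164,0.0111]'
python3 pr.py -37 -43.6|head -1
python3 -m pendant '[0,0,-0.0041,0.0028,-0.0001,0,-0.0082,0.0056,-0.0002,0,-0.0123,0.0083,-0.0003,0,-0.0164,0.0111,-0.0003,0,-0.0164,0.0111]'
python3 pr.py -35 -43.6
```

```text
time_s: 22.92
eef_pos: [0.5954, -0.0603, 0.3022]
tcp_rot: [-0.742, 1.736, -1.753]
wrist_force: [-2.9, -3.4, 1.7]
finger_gap: 0.254
t 22.92 yaw -43.73 az_tool -38.9 tip az -89.0 r 0.0025 z 0.2014 F tool [ 4.5054 -1.721   0.2915] T [ 0.1002  0.1425 -0.6449] pos [ 0.5954 -0.0603  0.3022] gap 23.62
time_s: 23.33
eef_pos: [0.5925, -0.0574, 0.3022]
tcp_rot: [-0.714, 1.759, -1.777]
wrist_force: [-0.7, -3.7, 2.3]
finger_gap: 0.253
t 23.33 yaw -45.79 az_tool -36.8 tip az -90.0 r 0.0026 z 0.2015 F tool [ 3.1256 -2.3269  2.1721] T [ 0.5164  0.1573 -0.7794] pos [ 0.5925 -0.0574  0.3022] gap 23.56
time_s: 23.75
eef_pos: [0.5896, -0.0544, 0.3021]
tcp_rot: [-0.686, 1.782, -1.8]
wrist_force: [0.3, -5.9, -0.0]
finger_gap: 0.259
t 23.75 yaw -47.85 az_tool -34.8 tip az -92.0 r 0.0026 z 0.2015 F tool [3.6936 0.0475 4.5869] T [ 0.9656  0.3336 -0.6564] pos [ 0.5896 -0.0544  0.3021] gap 24.11
rel [-0.006   0.0153 -0.0028] twist -0.0014
```

```bash
python3 -m pendant '[0,0,-0.0041,0.0028,-0.0001,0,-0.0082,0.0056,-0.0002,0,-0.0123,0.0083,-0.0003,0,-0.0164,0.0111,-0.0003,0,-0.0164,0.0111]'
python3 pr.py -33 -43.6 | head -1
python3 -m pendant '[0,0,-0.0041,0.0028,-0.0001,0,-0.0082,0.0056,-0.0002,0,-0.0123,0.0083,-0.0003,0,-0.0164,0.0111,-0.0003,0,-0.0164,0.0111]'
python3 pr.py -31 -43.6|head -1
python3 -m pendant '[0,0,-0.0041,0.0028,-0.0001,0,-0.0082,0.0056,-0.0002,0,-0.0123,0.0083,-0.0003,0,-0.0164,0.0111,-0.0003,0,-0.0164,0.0111]'
python3 pr.py -29 -43.6
```

```text
time_s: 24.17
eef_pos: [0.5871, -0.0514, 0.3021]
tcp_rot: [-0.657, 1.804, -1.824]
wrist_force: [1.8, -5.2, 1.1]
finger_gap: 0.257
t 24.17 yaw -49.92 az_tool -32.7 tip az -96.5 r 0.0029 z 0.2015 F tool [ 1.9185 -1.053   5.1448] T [ 1.255   0.4159 -0.5838] pos [ 0.5871 -0.0514  0.3021] gap 23.94
time_s: 24.58
eef_pos: [0.5846, -0.0486, 0.3021]
tcp_rot: [-0.628, 1.826, -1.848]
wrist_force: [2.3, -7.9, 0.3]
finger_gap: 0.256
t 24.58 yaw -52.00 az_tool -30.6 tip az -99.8 r 0.0034 z 0.2015 F tool [ 3.027  -0.2254  7.6023] T [ 1.5056  0.4299 -0.7332] pos [ 0.5846 -0.0486  0.3021] gap 23.81
time_s: 25.0
eef_pos: [0.5822, -0.0456, 0.302]
tcp_rot: [-0.598, 1.848, -1.872]
wrist_force: [1.5, -8.1, 1.0]
finger_gap: 0.258
t 25.00 yaw -54.08 az_tool -28.5 tip az -100.8 r 0.0039 z 0.2015 F tool [ 3.4986 -0.9207  7.4732] T [ 1.2821  0.2501 -0.7557] pos [ 0.5822 -0.0456  0.302 ] gap 23.96
rel [-0.0056  0.0149 -0.0059] twist -0.0026
```

The tangential force plateaus at about 7.5 N from TCP azimuth ≈ -33°, so the screw started moving there. I'll carry on round to a TCP azimuth of about +13°.

```bash
cat >> pr.py <<'E'
e=s['eef_pos'][:2]-C;az=(180+Y-np.degrees(np.arctan2(e[1],e[0]))+180)%360-180
print('TCP az %.2f rho %.4f'%(az,np.hypot(*e)))
E
python3 -m pendant '[0,0,-0.0328,0.0222,-0.0027,0,-0.0655,0.0444,-0.0074,0,-0.0978,0.0667,-0.0143,0,-0.1297,0.0889,-0.0187,0,-0.1454,0.1]'
python3 pr.py -10.5 -43.6
```

```text
time_s: 25.42
eef_pos: [0.5643, -0.0129, 0.3016]
tcp_rot: [-0.312, 2.04, -2.064]
wrist_force: [-1.6, -6.8, 1.2]
finger_gap: 0.256
t 25.42 yaw -72.32 az_tool -10.3 tip az -84.8 r 0.0039 z 0.2015 F tool [ 3.5595 -1.1111  5.9838] T [ 1.049   0.1233 -0.617 ] pos [ 0.5643 -0.0129  0.3016] gap 23.83
rel [-0.0064  0.0131 -0.0084] twist -0.0012
TCP az -11.98 rho 0.1179
```

```bash
python3 -m pendant '[0,0,-0.0328,0.0222,-0.0027,0,-0.0655,0.0444,-0.0074,0,-0.0978,0.0667,-0.0124,0,-0.1217,0.0833,-0.0124,0,-0.1217,0.0833]'
python3 pr.py 5 -43.6
```

```text
time_s: 25.83
eef_pos: [0.5576, 0.0178, 0.3013]
tcp_rot: [-0.039, 2.184, -2.206]
wrist_force: [-2.8, -5.7, 2.1]
finger_gap: 0.255
t 25.83 yaw -87.47 az_tool 4.9 tip az -67.5 r 0.0034 z 0.2015 F tool [ 2.9856 -2.0335  5.6177] T [ 0.88    0.1431 -0.6825] pos [0.5576 0.0178 0.3013] gap 23.72
rel [-0.0074  0.0119 -0.0101] twist 0.0007
TCP az 3.30 rho 0.1182
```

```bash
python3 -m pendant '[0,0,-0.0246,0.0167,-0.0013,0,-0.0492,0.0333,-0.0027,0,-0.0655,0.0444,-0.005,0,-0.0857,0.0583,-0.005,0,-0.0857,0.0583]'
python3 -m pendant '[0,0,0,0,0,0,0,0,0,0,0,0,0,0,0,0,0,0,0,0]'
python3 pr.py 15 -43.6; python3 ferr.py | sed -n 6,14p
```

```text
time_s: 26.25
eef_pos: [0.5577, 0.0397, 0.301]
tcp_rot: [-0.161, -2.142, 2.163]
wrist_force: [-2.2, -5.7, 2.4]
finger_gap: 0.256
time_s: 26.67
eef_pos: [0.5576, 0.0395, 0.301]
tcp_rot: [-0.159, -2.143, 2.163]
wrist_force: [-1.5, -4.9, 2.5]
finger_gap: 0.255
t 26.67 yaw -97.99 az_tool 15.4 tip az -50.2 r 0.0034 z 0.2013 F tool [ 0.7975 -2.4238  5.1243] T [ 0.8016  0.1127 -0.1689] pos [0.5576 0.0395 0.301 ] gap 23.69
rel [-0.0093  0.0107 -0.0059] twist -0.0021
TCP az 13.83 rho 0.1186
s 0.084 n12 off -0.0005..0.0076 l 0.0014..0.0116 hsv [ 13.5  16.  126.5]
s 0.088 n9 off 0.0020..0.0093 l -0.0020..0.0118 hsv [ 18. 104. 147.]
s 0.092 n19 off -0.0031..0.0142 l -0.0047..0.0152 hsv [ 20. 135. 152.]
s 0.096 n16 off -0.0093..0.0122 l -0.0036..0.0157 hsv [ 18.5 142.  126.5]
s 0.100 n23 off -0.0113..0.0121 l -0.0063..0.0157 hsv [ 12. 133.  91.]
s 0.104 n22 off -0.0072..0.0131 l -0.0085..0.0159 hsv [ 11.  131.5  86. ]
s 0.108 n26 off -0.0078..0.0133 l -0.0073..0.0164 hsv [ 11.5 130.5  86. ]
s 0.112 n23 off -0.0123..0.0143 l -0.0051..0.0158 hsv [ 11. 130.  86.]
s 0.116 n25 off -0.0082..0.0120 l -0.0078..0.0172 hsv [ 11. 129.  86.]
```

Still home after the turn (ferrule at s ≈ 87–98 mm). Releasing and backing straight up.

```bash
python3 -m pendant '[0,0,0,0,0,0,0,0,0,0,0,0,0,0,0,0,0,0,0,0]' 70
python3 -m pendant '[0,0,0,0,0,0,0,0,0,0,0,0,0,0,0,0,0,0,0,0]' 93
python3 -m pendant '[0,0,0,0,0,0,0,0,0,0,0,0,0,0,0,0,0,0,0,0]'
python3 pr.py 15 -43.6; python3 ferr.py | sed -n 5,14p
```

```text
time_s: 27.13
eef_pos: [0.5576, 0.0397, 0.3009]
tcp_rot: [-0.159, -2.143, 2.163]
wrist_force: [-0.5, -1.1, 0.2]
finger_gap: 0.567
time_s: 27.55
eef_pos: [0.5576, 0.0397, 0.3009]
tcp_rot: [-0.158, -2.143, 2.163]
wrist_force: [0.6, -0.6, 0.3]
finger_gap: 0.923
time_s: 27.97
eef_pos: [0.5576, 0.0397, 0.3009]
tcp_rot: [-0.159, -2.143, 2.163]
wrist_force: [-0.7, 0.8, 0.2]
finger_gap: 0.999
t 27.97 yaw -97.96 az_tool 15.4 tip az -47.9 r 0.0032 z 0.2012 F tool [ 0.8375 -0.2041 -0.6391] T [-0.0064 -0.0271 -0.0309] pos [0.5576 0.0397 0.3009] gap 92.93
rel [-0.0093  0.0104 -0.0051] twist -0.0020
TCP az 13.92 rho 0.1186
s 0.076 n16 off -0.0079..0.0189 l -0.0102..0.0138 hsv [ 14.  27. 120.]
s 0.080 n10 off -0.0107..0.0010 l 0.0014..0.0147 hsv [145.    6.  123.5]
s 0.084 n12 off -0.0066..0.0018 l 0.0054..0.0165 hsv [ 13.5   8.5 127. ]
s 0.088 n12 off -0.0119..0.0007 l 0.0021..0.0198 hsv [ 17.5  85.5 140.5]
s 0.092 n18 off -0.0141..0.0026 l 0.0031..0.0199 hsv [ 20. 137. 154.]
s 0.096 n19 off -0.0181..0.0039 l -0.0013..0.0201 hsv [ 18. 141. 137.]
s 0.100 n24 off -0.0195..0.0038 l -0.0013..0.0215 hsv [ 13.  132.5  89.5]
s 0.104 n21 off -0.0187..0.0053 l -0.0001..0.0216 hsv [ 12. 131.  87.]
s 0.108 n26 off -0.0185..0.0044 l -0.0011..0.0217 hsv [ 12.  131.   86.5]
s 0.112 n20 off -0.0170..0.0025 l -0.0008..0.0219 hsv [ 11.5 131.   87. ]
```

```bash
python3 -m pendant '[0,-0.08,0,0,0,-0.2,0,0,0,-0.33,0,0,0,-0.46,0,0,0,-0.6,0,0]'
python3 -m pendant '[0.1,0,0,0,0.25,0,0,0,0.4,0,0,0,0.55,0,0,0,0.6,0,0,0]'
python3 -m pendant '[0,0,0,0,0,0,0,0,0,0,0,0,0,0,0,0,0,0,0,0]'
python3 - <<'E'
from h import *
np.set_printoptions(precision=4,suppress=True)
print(arm.state()['eef_pos'],arm.state()['wrist_force'])
C=np.array([.6755,.0262]);ex=np.array([.9917,.1288]);ey=np.array([-.1288,.9917])
im=[]
for n,b in(("scene",(110,260,270,420)),("top",(100,250,230,380))):
    p,d=snapshot(n);im.append(cv2.resize(p[b[0]:b[1],b[2]:b[3]],(400,400),interpolation=2));v,u=np.mgrid[0:400,0:640]
    W=world(n,d,np.c_[u.ravel(),v.ravel()]);q=W[:,:2]-C;L=np.c_[-q@ex,q@ey,W[:,2]]  # out(front), +y, z
    ok=(d.ravel()>0)&(L[:,0]>.05)&(L[:,0]<.16)&(abs(L[:,1])<.07)&(L[:,2]>.27)&(L[:,2]<.40)
    hsv=cv2.cvtColor(p,cv2.COLOR_BGR2HSV).reshape(-1,3);Q=L[ok];c=Q.mean(0);w,V=np.linalg.eigh(np.cov(Q.T));a=V[:,2]*np.sign(V[2,2])
    s=(Q-[0,0,.1976])@a;print(n,len(Q),'c',c,'axis',a,'elev %.1f az %.1f posaz %.1f'%(np.degrees(np.arcsin(a[2])),np.degrees(np.arctan2(a[1],a[0])),np.degrees(np.arctan2(c[1],c[0]))),'end s %.4f'%np.percentile(s,99.5), 'top z %.4f'%Q[:,2].max())
cv2.imwrite("pics/c9.png",cv2.hconcat(im))
E
```

```text
time_s: 28.43
eef_pos: [0.5562, 0.0411, 0.4521]
tcp_rot: [-0.158, -2.143, 2.163]
wrist_force: [1.1, -0.4, 0.4]
finger_gap: 1.006
time_s: 28.85
eef_pos: [0.4041, 0.0622, 0.4522]
tcp_rot: [-0.16, -2.145, 2.164]
wrist_force: [-0.1, 0.2, 0.7]
finger_gap: 1.002
time_s: 29.27
eef_pos: [0.4051, 0.0621, 0.4515]
tcp_rot: [-0.159, -2.144, 2.163]
wrist_force: [0.0, -0.5, -0.4]
finger_gap: 1.003
[0.4051 0.0621 0.4515] [ 0.035  -0.522  -0.4005]
scene 544 c [0.0985 0.0109 0.302 ] axis [0.7584 0.118  0.641 ] elev 39.9 az 8.8 posaz 6.3 end s 0.1891 top z 0.3354
top 446 c [0.1045 0.0164 0.31  ] axis [0.7878 0.1508 0.5972] elev 36.7 az 10.8 posaz 8.9 end s 0.1907 top z 0.3367
```

View pics/c9.png

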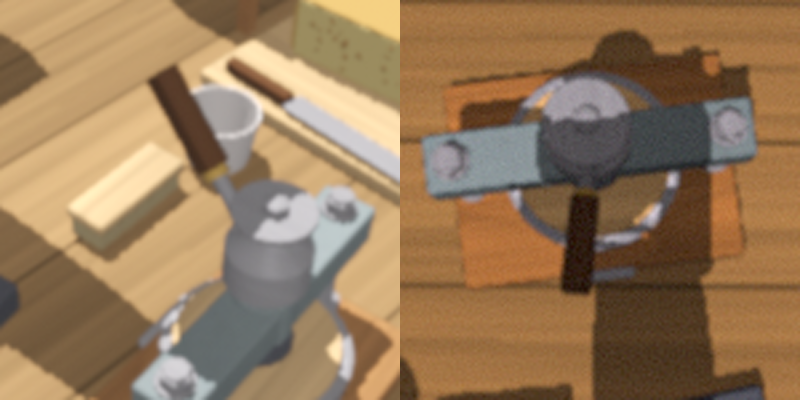

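The bar stands in the socket on its own; its free end measures s ≈ 0.19 m from the seat, which is its full length, so it is home. I'll check the depth of the other objects against the start, then hand in.

Run:
```python
from h import *
for n in("scene","top"):
    d=snapshot(n)[1];o=np.load(n+"0.npy");m=((abs(d-o)>.012)&(d>0)&(o>0)).astype(np.uint8);m=cv2.morphologyEx(m,cv2.MORPH_OPEN,np.ones((3,3)))
    k,l,st,c=cv2.connectedComponentsWithStats(m);print(n,[(list(st[i][:5]),) for i in range(1,k) if st[i][4]>25])
print(arm.hand_in(),arm.state()['time_s'])
```

```text
scene [([np.int32(0), np.int32(0), np.int32(343), np.int32(161), np.int32(22910)],), ([np.int32(164), np.int32(93), np.int32(42), np.int32(58), np.int32(1251)],), ([np.int32(326), np.int32(135), np.int32(32), np.int32(51), np.int32(632)],), ([np.int32(0), np.int32(179), np.int32(31), np.int32(62), np.int32(1131)],), ([np.int32(209), np.int32(222), np.int32(19), np.int32(42), np.int32(428)],)]
top [([np.int32(290), np.int32(162), np.int32(15), np.int32(49), np.int32(490)],), ([np.int32(407), np.int32(227), np.int32(22), np.int32(13), np.int32(208)],), ([np.int32(130), np.int32(259), np.int32(206), np.int32(141), np.int32(24358)],), ([np.int32(545), np.int32(304), np.int32(95), np.int32(96), np.int32(6078)],), ([np.int32(332), np.int32(388), np.int32(22), np.int32(12), np.int32(193)],)]
the job is handed in; nothing more can be done
the job is handed in; nothing more can be done
```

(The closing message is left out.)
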